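# Lock and tug-test staining boxes on a lab rocker

### The job

Load every staining box on the bench into the rocker dock of its own colour, upright and fully down in the pocket, and slide that dock's collar along its bar until its pointers stand on the green marks, so that the tongue runs through the box's handle. Then check that each locked box is held, in the order red, yellow, blue: pull it straight up by the handle with a steady 10 N or so on the tongue (never more than 15 N) for two seconds, let it back down and let go. Leave the beaker, bottle and tip box where they are; a box that is not there is passed over.

Things in the scene. Friction and masses are not known exactly. Their poses are not given: they have to be found in the camera images.
- deck: grey rocker platform, fixed, 360 x 410 x 20 mm, carrying three docks side by side; origin at its underside, 60 mm nearer to the robot than its centre, below the row of pockets; x points away from the robot
- dock_red: red dock, fixed on the deck. Origin: underside centre of its pocket, 20 mm above the table. Pocket: open red tray, 97 (x) by 83 mm (y) inside, 6 mm walls, top 22 mm and floor 8 mm above the origin. Behind it (+x) a steel bar runs along x from 62 to 222 mm, between white scale strips. The pocket is free for loading when the collar is 160 mm or more from its centre (x)
- mark_red (a point): centre of the green mark bands (8 mm wide, one on each white scale strip) of the red dock, 80 mm along +x from the pocket centre; its axes are the dock's
- collar_red: black 30 x 38 x 34 mm block sliding on the bar (2.5 N friction, stays put), from 185 mm (open) to 68 mm from the pocket centre. Origin: its centre, 45 mm above the dock's; same axes. Grey fin on top, 12 mm thick along the bar, 40 mm wide, top 57 mm above the origin: pinch from above, jaws along the bar. Steel tongue 22 x 6 mm towards the pocket, tip 95 mm from the origin, underside 10 mm above it
- pointer_red (a point): point midway between the red pointers that stick out at both sides of the red collar, 15 mm below the collar's origin; level with the mark bands along the bar when the collar is set
- tongue_red (a joint): rise of the red collar's sprung tongue (m): 0 at rest (2 mm above the lid of a seated box), at most 0.022; it moves straight up against a spring of 1 N per mm, so 0.010 means that the box pulls on it with 10 N
- box_red: staining box, white, red lid and arch handle; 90 (x) by 76 mm (y), lid rim 94 x 80 mm, lid top 45 mm up; 0.18 to 0.35 kg. Origin: underside centre. The arch spans the lid along y: legs at y = +-33 mm, cross bar 14 (x) x 74 (y) x 16 mm high centred 93 mm up, to be pinched from above, jaws along x; tunnel along x, 58 wide, 40 mm high. Same either way round. May be absent
- dock_yellow: yellow dock, fixed on the deck. Origin: underside centre of its pocket, 20 mm above the table. Pocket: open yellow tray, 97 (x) by 83 mm (y) inside, 6 mm walls, top 22 mm and floor 8 mm above the origin. Behind it (+x) a steel bar runs along x from 62 to 222 mm, between white scale strips. The pocket is free for loading when the collar is 160 mm or more from its centre (x)
- mark_yellow (a point): centre of the green mark bands (8 mm wide, one on each white scale strip) of the yellow dock, 80 mm along +x from the pocket centre; its axes are the dock's
- collar_yellow: black 30 x 38 x 34 mm block sliding on the bar (2.5 N friction, stays put), from 185 mm (open) to 68 mm from the pocket centre. Origin: its centre, 45 mm above the dock's; same axes. Grey fin on top, 12 mm thick along the bar, 40 mm wide, top 57 mm above the origin: pinch from above, jaws along the bar. Steel tongue 22 x 6 mm towards the pocket, tip 95 mm from the origin, underside 10 mm above it
- pointer_yellow (a point): point midway between the red pointers that stick out at both sides of the yellow collar, 15 mm below the collar's origin; level with the mark bands along the bar when the collar is set
- tongue_yellow (a joint): rise of the yellow collar's sprung tongue (m): 0 at rest (2 mm above the lid of a seated box), at most 0.022; it moves straight up against a spring of 1 N per mm, so 0.010 means that the box pulls on it with 10 N
- box_yellow: staining box, white, yellow lid and arch handle; 90 (x) by 76 mm (y), lid rim 94 x 80 mm, lid top 45 mm up; 0.18 to 0.35 kg. Origin: underside centre. The arch spans the lid along y: legs at y = +-33 mm, cross bar 14 (x) x 74 (y) x 16 mm high centred 93 mm up, to be pinched from above, jaws along x; tunnel along x, 58 wide, 40 mm high. Same either way round. May be absent
- dock_blue: blue dock, fixed on the deck. Origin: underside centre of its pocket, 20 mm above the table. Pocket: open blue tray, 97 (x) by 83 mm (y) inside, 6 mm walls, top 22 mm and floor 8 mm above the origin. Behind it (+x) a steel bar runs along x from 62 to 222 mm, between white scale strips. The pocket is free for loading when the collar is 160 mm or more from its centre (x)
- mark_blue (a point): centre of the green mark bands (8 mm wide, one on each white scale strip) of the blue dock, 80 mm along +x from the pocket centre; its axes are the dock's
- collar_blue: black 30 x 38 x 34 mm block sliding on the bar (2.5 N friction, stays put), from 185 mm (open) to 68 mm from the pocket centre. Origin: its centre, 45 mm above the dock's; same axes. Grey fin on top, 12 mm thick along the bar, 40 mm wide, top 57 mm above the origin: pinch from above, jaws along the bar. Steel tongue 22 x 6 mm towards the pocket, tip 95 mm from the origin, underside 10 mm above it
- pointer_blue (a point): point midway between the red pointers that stick out at both sides of the blue collar, 15 mm below the collar's origin; level with the mark bands along the bar when the collar is set
- tongue_blue (a joint): rise of the blue collar's sprung tongue (m): 0 at rest (2 mm above the lid of a seated box), at most 0.022; it moves straight up against a spring of 1 N per mm, so 0.010 means that the box pulls on it with 10 N
- box_blue: staining box, white, blue lid and arch handle; 90 (x) by 76 mm (y), lid rim 94 x 80 mm, lid top 45 mm up; 0.18 to 0.35 kg. Origin: underside centre. The arch spans the lid along y: legs at y = +-33 mm, cross bar 14 (x) x 74 (y) x 16 mm high centred 93 mm up, to be pinched from above, jaws along x; tunnel along x, 58 wide, 40 mm high. Same either way round. May be absent
- beaker: steel jug with a handle, 80 mm across, 100 mm high, bystander; origin underside centre
- bottle: amber bottle, 66 mm across, 140 mm high, bystander; origin underside centre
- tipbox: blue tip box, 120 x 85 x 60 mm, bystander; origin underside centre
Not all that is in view belongs to the job. Of the things like the box_red, leave any that is pink; of the rest the larger one is meant.

How it is judged (in metres and radians):
On the way, in this order (a step that is already met when the one before it is completed fails the run):
1. the red box, in its own dock under the tongue, is pulled up against the tongue with 7 to 15 N for 1 s (contact force between box_red and collar_red between 7 and 15 N and z of box_red in the frame of dock_red between 0.014 and 0.028 m and horizontal distance between box_red and dock_red below 0.012 m and angle between box_red's own z axis and vertical below 0.2 rad), for 1 s.
2. the yellow box, in its own dock under the tongue, is pulled up against the tongue with 7 to 15 N for 1 s (contact force between box_yellow and collar_yellow between 7 and 15 N and z of box_yellow in the frame of dock_yellow between 0.014 and 0.028 m and horizontal distance between box_yellow and dock_yellow below 0.012 m and angle between box_yellow's own z axis and vertical below 0.2 rad), for 1 s.
3. the blue box, in its own dock under the tongue, is pulled up against the tongue with 7 to 15 N for 1 s (contact force between box_blue and collar_blue between 7 and 15 N and z of box_blue in the frame of dock_blue between 0.014 and 0.028 m and horizontal distance between box_blue and dock_blue below 0.012 m and angle between box_blue's own z axis and vertical below 0.2 rad), for 1 s.
At the end, for the whole second after the job is handed in: every box present rests in the pocket of its colour, within 8 mm of centre and 4 mm of fully down, upright; tongue down, collar within 5 mm of its mark (an absent box's collar: open or at its mark); beaker, bottle, tip box moved under 3 cm (horizontal distance between box_red and dock_red below 0.008 m and z of box_red in the frame of dock_red between 0.004 and 0.012 m and angle between each of box_red, box_yellow, box_blue's own z axis and vertical below 0.06 rad and linear speed of each of box_red, box_yellow, box_blue below 0.02 m/s and value of joint each of tongue_red, tongue_yellow, tongue_blue below 0.004 m and (x of pointer_red in the frame of mark_red between -0.005 and 0.005 m or (x of pointer_red in the frame of mark_red above 0.06 m and horizontal distance between box_red and dock_red above 0.3 m)) and horizontal distance between box_yellow and dock_yellow below 0.008 m and z of box_yellow in the frame of dock_yellow between 0.004 and 0.012 m and (x of pointer_yellow in the frame of mark_yellow between -0.005 and 0.005 m or (x of pointer_yellow in the frame of mark_yellow above 0.06 m and horizontal distance between box_yellow and dock_yellow above 0.3 m)) and horizontal distance between box_blue and dock_blue below 0.008 m and z of box_blue in the frame of dock_blue between 0.004 and 0.012 m and (x of pointer_blue in the frame of mark_blue between -0.005 and 0.005 m or (x of pointer_blue in the frame of mark_blue above 0.06 m and horizontal distance between box_blue and dock_blue above 0.3 m)) and distance of each of beaker, bottle, tipbox from where it was at the start of the episode below 0.03 m); the robot touches nothing.
It fails at once if a tongue is pulled up with more than 18 N (value of joint any of tongue_red, tongue_yellow, tongue_blue above 0.018 m).
It fails at once if the beaker is moved more than 3 cm or tipped (distance of beaker from where it was at the start of the episode above 0.03 m or angle between beaker's own z axis and vertical above 0.3 rad).
It fails at once if the bottle is moved more than 3 cm or tipped (distance of bottle from where it was at the start of the episode above 0.03 m or angle between bottle's own z axis and vertical above 0.3 rad).
It fails at once if the tipbox is moved more than 3 cm or tipped (distance of tipbox from where it was at the start of the episode above 0.03 m or angle between tipbox's own z axis and vertical above 0.3 rad).
Of box_red, box_yellow, box_blue only 2 to 3 are there at a start; the rules pass over those that are not, and their reading is None.
At some moment in a run one of box_red, box_yellow, box_blue may be knocked a few centimetres aside while the robot is not near it.
It also fails if it takes over 210 s, if anything falls off the work surface, if the arm or the gripper's body presses on something with over 40 N, if the wrist force passes 120 N, or if a joint passes its speed limit or range.

### The arm

A 6-joint arm with a two-finger parallel gripper is mounted at the origin on the work surface. World frame = base frame: x ahead of the robot, y to its left, z up, the work surface at z = 0. Lengths are in m, angles in degrees, forces in N, time in s.
With the tool pointing down it reaches from about 0.3 to 0.95 m from the base axis. Payload 3.1 kg.
Tool frame: the origin (TCP) lies midway between the tips of the shut fingers; the grasp point (between the pads) lies 19 mm behind it (ctrl.grasp_offset is the distance from the TCP to the grasp point, in m); z points along the fingers, y is the line along which they close (so a half turn about z gives the same grasp; the last joint's range is limited). The gripper opens to 85 mm and grips with 20 to 120 N. Pads are 22 mm wide; open, the fingers measure 114 mm over their backs; the gripper's body (76 mm by 85 mm) begins 54 mm behind the grasp point. The pads swing forward as they close: fully open they stand 13 mm farther back than shut.
Start: joints at [-79.567, 17.653, 93.61, -0, 68.738, -3.994], TCP at [0.156, -0.605, 0.231] pointing down, gripper open.
Joint ranges: [-175.34, 175.34], [-45.06, 112.39], [2.9, 150.54], [-68.45, 248.45], [3.09, 151.38], [-168.51, 168.51]. Speed limits (degrees/s): [159.86, 159.86, 180, 180, 180, 180].

### API

Orientations are given as a 3x3 rotation matrix whose columns are the frame's x, y, z axes.
In Python, from bench import ctrl gives the robot as it stands. Calls block until the motion is done:
- ctrl.reach(position, orientation): joint-space move of the TCP to a pose.
- ctrl.move_linear(position, rot=None, v=0.15, guard=None): straight line of the TCP; rot=None keeps the orientation; v is the mean speed in m/s. With guard (N) it stops when the force on the tool has changed by that much, and returns True; else False.
- ctrl.movej(angles): joint-space move.
- ctrl.open() and ctrl.close(force=None): open the fingers fully, or close them until they stop; force is the grip in N (None keeps the last).
- ctrl.sleep(seconds).
- ctrl.ik(position, orientation): joint angles nearest the present ones, or None.
- ctrl.read_camera(name): name is "scene" or "top" or "wrist"; returns a dict with "frame" (420x560x3 uint8, red, green, blue), "vfov" (degrees; the focal length in pixels is half the picture's height over the tangent of half this angle, whatever the lens; pixels are square), "cx", "cy" (the principal point, pixels), "rvec" (rotation vector, rad) and "tvec" (3), from world to camera coordinates, as OpenCV has them; the wrist camera has in their place "T_tool_cam" (4x4, takes a point from camera to tool coordinates, whose origin is the TCP and whose axes are the flange's). Camera axes: x right, y down, z forward; pixel columns grow to the right and rows downward; lengths in m; the calibration is good to about 2 mm. A picture is of the moment at which its call begins: read the wrist's pose just before it. There is no depth.
A pose or a line that the arm cannot do raises ctrl.IKError and nothing moves.
- ctrl.hand_in(): hands the job in; it is judged then, once.
Trained networks look in the newest picture that a camera, given by its name, has taken for a name from the list of things; names that differ only in an ending like _2 or _b are one class to them, and where a whole thing is asked for, a point or a joint stands for the part that bears it (a point fixed in the world has none). Each returns a list of dicts, best first, with "confidence" (0 to 1); they miss things now and then, are a little off and sometimes report something else, mostly with a low value. They report only what shows in the picture. A call takes as long as a camera call. They do not tell look-alikes from the thing itself.
- ctrl.boxes_of(thing, camera): "at" ([x, y, z] in m, in world coordinates, good to about 4 mm: the middle of the surface that is visible of it).
Readings, each from a call of its own:
- ctrl.current_t(): time.
- ctrl.current_joints(): joint angles.
- ctrl.current_qd(): joint speeds.
- ctrl.current_joint_torque(): joint torques, N m.
- ctrl.current_ee_pos(): TCP position.
- ctrl.current_tcp_rot(): TCP orientation.
- ctrl.current_force(): force on the tool from outside, world axes, zero at the start.
- ctrl.current_ft_torque(): the same for the moment, N m.
- ctrl.current_opening(): opening from 0.0 (shut) to 1.0 (fully open).
- ctrl.current_grip_force(): force on a finger pad.
Only numpy, scipy, OpenCV 4.12 (cv2) and the standard library are available. Lean on these libraries where they do the work, as an engineer would, in place of code of your own. Each camera call takes 0.05 s, during which the arm holds its last target. There are 200 camera calls.

## Working session

There is one attempt and no reset: what is moved stays moved. The work goes in short steps, each a Python script; the robot and the scene stay as the last script left them, time stands still between calls to the robot, and variables do not carry over. Pictures are saved under pics/ and viewed, at most 16 in all, crops included, and the job is handed in when it is done.

```bash
ls; mkdir -p pics; cat > h.py <<'E'
import numpy as np, cv2
from bench import ctrl
def snap(cam,fn=None):
    p=np.array(ctrl.current_ee_pos());R=np.array(ctrl.current_tcp_rot())
    c=ctrl.read_camera(cam)
    if fn: cv2.imwrite('pics/'+fn,c['frame'][:,:,::-1])
    h=c['frame'].shape[0];f=h/2/np.tan(np.radians(c['vfov'])/2)
    if cam=='wrist':
        T=np.array(c['T_tool_cam']);W=np.eye(4);W[:3,:3]=R;W[:3,3]=p
        M=np.linalg.inv(W@T)
    else:
        M=np.eye(4);M[:3,:3]=cv2.Rodrigues(np.array(c['rvec'],float))[0];M[:3,3]=np.array(c['tvec']).ravel()
    K=np.array([[f,0,c['cx']],[0,f,c['cy']],[0,0,1]])
    return c['frame'],K,M
def proj(K,M,X):
    q=K@(M[:3,:3]@np.array(X,float)+M[:3,3]);return q[:2]/q[2]
def ray(K,M,uv,z):
    C=-M[:3,:3].T@M[:3,3];d=M[:3,:3].T@np.linalg.inv(K)@np.array([uv[0],uv[1],1.]);return C+d*(z-C[2])/d[2]
E
python3 - <<'E'
from h import *
for cam in('scene','top'):
    f,K,M=snap(cam,cam+'0.png')
    print(cam,K[0,0],-M[:3,:3].T@M[:3,3],M[:3,:3].T[:,2])
    for t in ['dock_red','dock_yellow','dock_blue','collar_red','collar_yellow','collar_blue','box_red','box_yellow','box_blue','beaker','bottle','tipbox','mark_red','pointer_red','deck']:
        for d in ctrl.boxes_of(t,cam)[:4]:
            print(t,np.round(d['at'],3),round(d['confidence'],2),np.round(proj(K,M,d['at'])))
print(ctrl.current_t(),ctrl.current_tcp_rot())
E
```

```text
pics
scene 506.79647142653795 [ 1.07850072 -0.81817618  1.32339169] [-0.33237006  0.50346465 -0.79752961]
dock_red [0.584 0.128 0.035] 0.69 [311. 190.]
dock_yellow [ 0.563 -0.     0.037] 0.67 [284. 213.]
dock_blue [ 0.573 -0.131  0.039] 0.86 [263. 242.]
collar_red [0.658 0.13  0.082] 0.65 [332. 190.]
collar_yellow [ 0.636 -0.004  0.08 ] 0.84 [303. 216.]
collar_yellow [ 0.538 -0.052  0.015] 0.34 [269. 224.]
collar_blue [ 0.646 -0.135  0.081] 0.8 [283. 247.]
box_red [0.725 0.388 0.045] 0.96 [386. 158.]
box_red [0.455 0.431 0.032] 0.88 [324. 123.]
box_red [ 0.57  -0.126  0.034] 0.73 [263. 242.]
box_red [0.397 0.296 0.044] 0.57 [291. 136.]
box_yellow [ 0.536 -0.05   0.016] 0.6 [268. 223.]
box_blue [0.576 0.319 0.039] 0.56 [338. 153.]
box_blue [0.607 0.138 0.078] 0.55 [319. 183.]
beaker [ 0.607 -0.346  0.051] 0.93 [229. 299.]
beaker [ 0.537 -0.052  0.015] 0.68 [268. 224.]
beaker [ 0.648 -0.132  0.083] 0.21 [284. 246.]
bottle [0.778 0.21  0.084] 0.55 [377. 190.]
tipbox [ 0.498 -0.505  0.059] 0.58 [161. 322.]
mark_red [0.579 0.133 0.039] 0.88 [310. 188.]
pointer_red [0.658 0.132 0.075] 0.6 
[... 1022 characters left out ...]
ow [0.509 0.013 0.021] 0.43 [258. 227.]
box_yellow [0.56  0.134 0.031] 0.16 [222. 211.]
box_blue [0.563 0.335 0.043] 0.83 [162. 210.]
beaker [ 0.616 -0.353  0.035] 0.92 [368. 196.]
bottle [0.753 0.23  0.095] 0.75 [192. 150.]
bottle [0.56  0.131 0.033] 0.59 [223. 211.]
bottle [0.51  0.012 0.023] 0.46 [259. 227.]
tipbox [ 0.486 -0.488  0.058] 0.73 [412. 235.]
mark_red [0.553 0.14  0.024] 0.95 [221. 214.]
mark_red [0.535 0.009 0.028] 0.18 [260. 219.]
pointer_red [0.636 0.142 0.081] 0.69 [219. 187.]
deck [0.511 0.012 0.018] 0.64 [259. 227.]
1.6 [[ 9.68466612e-01  2.49143369e-01 -4.86593339e-05]
 [ 2.49143368e-01 -9.68466614e-01 -2.29655027e-05]
 [-5.28466430e-05  1.01181723e-05 -9.99999999e-01]]
```

View pics/scene0.png

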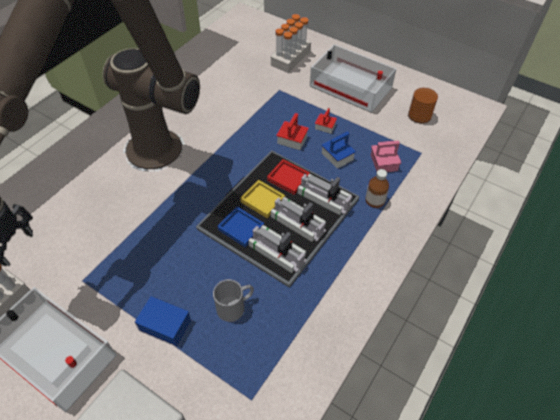

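View pics/top0.png

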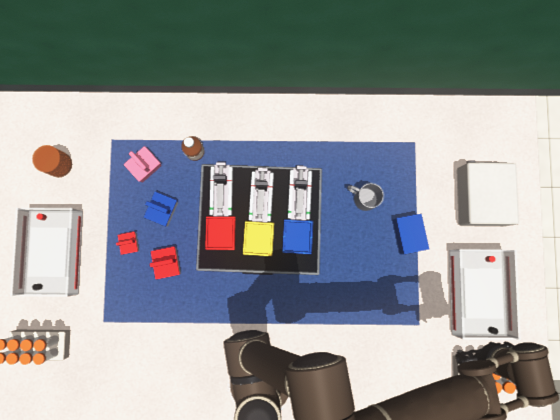

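```bash
python3 - <<'E'
from h import *
f,K,M=snap('scene');g,K2,M2=snap('top')
print(K,K2)
for uv in [(273,152),(199,227),(291,282),(357,199)]: print('s',np.round(ray(K,M,uv,.02),3))
for uv in [(204,166),(198,268),(318,273),(321,168)]: print('t',np.round(ray(K2,M2,uv,.02),3))
for uv in [(100,283),(252,397),(420,152),(278,91)]: print('s mat',np.round(ray(K,M,uv,.0),3))
for uv in [(104,322),(420,322),(415,142),(112,140)]: print('t mat',np.round(ray(K2,M2,uv,.0),3))
a=np.hstack([cv2.resize(f[100:260,250:410],(560,560),interpolation=2),])
b=cv2.resize(g[140:290,110:330],(800,545),interpolation=2)
cv2.imwrite('pics/b.png',b[:,:,::-1])
E
```

```text
[[506.79647143   0.         277.7536901 ]
 [  0.         506.79647143 211.02665049]
 [  0.           0.           1.        ]] [[491.0820896    0.         268.81887157]
 [  0.         491.0820896  207.33886805]
 [  0.           0.           1.        ]]
s [0.376 0.213 0.02 ]
s [ 0.365 -0.187  0.02 ]
s [ 0.712 -0.189  0.02 ]
s [0.723 0.192 0.02 ]
t [0.715 0.201 0.02 ]
t [0.371 0.212 0.02 ]
t [ 0.359 -0.186  0.02 ]
t [ 0.712 -0.196  0.02 ]
s mat [ 0.241 -0.498  0.   ]
s mat [ 0.805 -0.516  0.   ]
s mat [0.803 0.525 0.   ]
s mat [0.193 0.516 0.   ]
t mat [0.19  0.523 0.   ]
t mat [ 0.201 -0.526  0.   ]
t mat [ 0.811 -0.523  0.   ]
t mat [0.807 0.524 0.   ]
```

View pics/b.png

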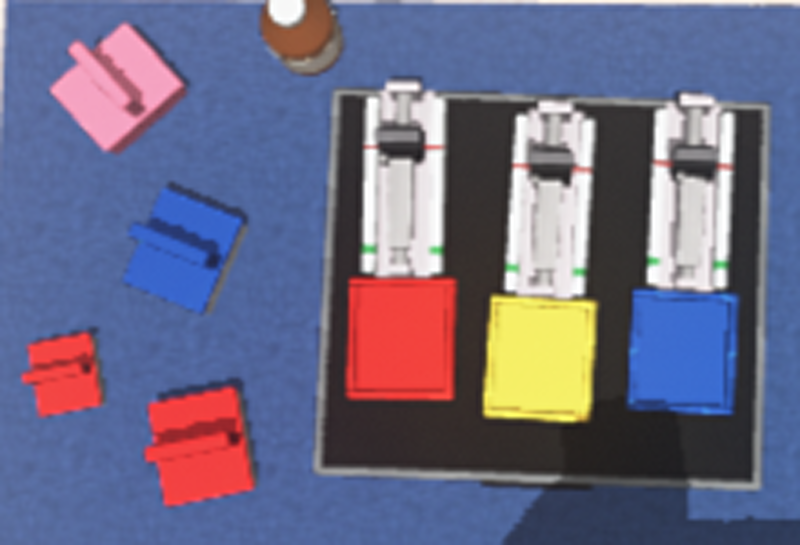

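```bash
cat >> h.py <<'E'
def Rd(th,flip=0):  # tool down, closing axis along yaw th (deg)
    t=np.radians(th+180*flip);c,s=np.cos(t),np.sin(t)
    return np.array([[-s,c,0],[c,s,0],[0,0,-1.]])
def bestR(p,th):
    c=[]
    for f in(0,1):
        q=ctrl.ik(p,Rd(th,f))
        if q is not None: c.append((abs(q[5])+.0*f,f))
    return Rd(th,min(c)[1])
def save(cam,fn):
    f,K,M=snap(cam,fn+'.png');np.savez('pics/'+fn,f=f,K=K,M=M);return f,K,M
def load(fn):
    d=np.load('pics/'+fn+'.npz');return d['f'],d['K'],d['M']
def tri(obs):  # [(K,M,uv)..]
    A=[];b=[]
    for K,M,uv in obs:
        C=-M[:3,:3].T@M[:3,3];d=M[:3,:3].T@np.linalg.inv(K)@np.array([uv[0],uv[1],1.]);d/=np.linalg.norm(d)
        P=np.eye(3)-np.outer(d,d);A.append(P);b.append(P@C)
    A=np.vstack(A);b=np.hstack(b);x=np.linalg.lstsq(A,b,rcond=None)[0];return x,np.linalg.norm(A@x-b)
E
python3 - <<'E'
from h import *
g,K,M=snap('top')
def cr(u,v,z): return ray(K,M,(110+u/3.636,140+v/3.633),z)
for n,a,b in [('red',(147,452),(240,437)),('blue',(133,231),(218,260))]:
    A,B=cr(*a,.101),cr(*b,.101);d=A-B;print(n,(A+B)/2,np.linalg.norm(d),np.degrees(np.arctan2(d[1],d[0]))-90)
p=np.array(ctrl.current_ee_pos());p[2]=.4;ctrl.move_linear(p)
x=np.array([.38,.315,.36])
R=bestR(x,0)
ctrl.reach(x,R);save('wrist','r1')
ctrl.move_linear(x+[.08,0,0]);save('wrist','r2')
ctrl.reach([.50,.34,.36],R);save('wrist','b1')
ctrl.move_linear([.58,.34,.36]);save('wrist','b2')
ctrl.reach([.45,.0,.45],bestR([.45,0,.45],0));save('wrist','d1')
ctrl.move_linear([.55,.0,.45]);save('wrist','d2')
I=[load(n)[0] for n in ('r1','r2','b1','b2','d1','d2')]
print(ctrl.current_t(),load('r1')[1],-load('r1')[2][:3,:3].T@load('r1')[2][:3,3],load('r1')[2][:3,:3].T[:,2])
cv2.imwrite('pics/m1.png',np.vstack([np.hstack([cv2.resize(i,(400,300),interpolation=3) for i in I[k:k+2]]) for k in(0,2)])[:,:,::-1])
E
```

```text
red [0.38899561 0.31100331 0.101     ] 0.08159047620431788 9.754174076837131
blue [0.5629129  0.33285765 0.101     ] 0.07970932423923242 -18.203214468780544
10.525 [[304.94024101   0.         282.60608487]
 [  0.         304.94024101 205.66600362]
 [  0.           0.           1.        ]] [0.38096216 0.38158136 0.5040826 ] [-1.11149609e-04 -2.65211447e-01 -9.64190270e-01]
```

View pics/m1.png

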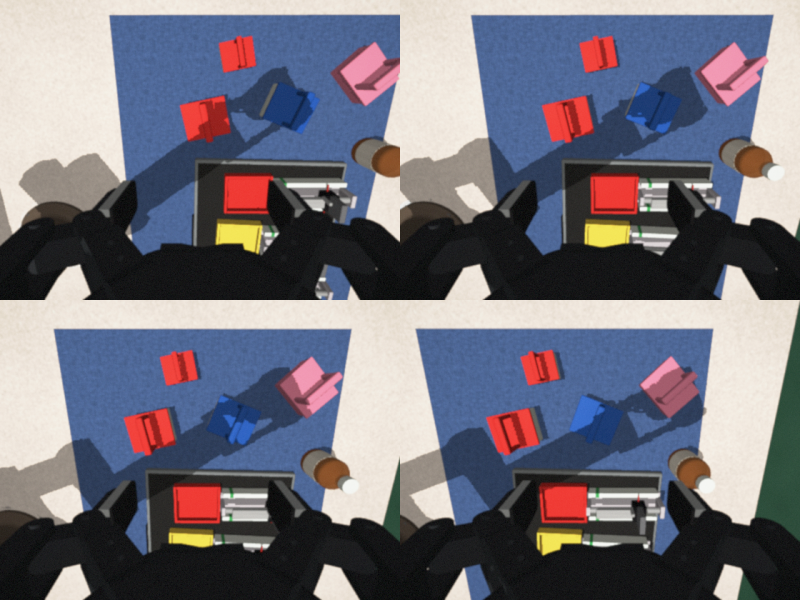

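View pics/d1.png

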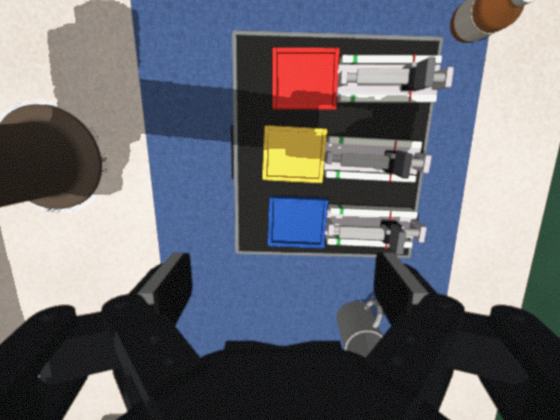

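```bash
cat >> h.py <<'E'
def rectfit(f,K,M,col,z,near,dbg=None):
    h=cv2.cvtColor(f,cv2.COLOR_RGB2HSV).astype(int);H,S,V=h[...,0],h[...,1],h[...,2]
    m={'red':((H<8)|(H>172))&(S>150)&(V>50),'blue':(abs(H-110)<14)&(S>188)&(V>35),'yellow':(abs(H-26)<8)&(S>120)}[col].astype(np.uint8)
    m=cv2.morphologyEx(cv2.morphologyEx(m,cv2.MORPH_OPEN,np.ones((3,3),np.uint8)),cv2.MORPH_CLOSE,np.ones((7,7),np.uint8))
    n,L,st,c=cv2.connectedComponentsWithStats(m)
    uv=proj(K,M,near);i=1+min(range(n-1),key=lambda k:np.hypot(*(c[k+1]-uv))+(1e4 if st[k+1,4]<200 else 0))
    if dbg:
        o=f.copy();o[L==i]=(0,255,0);cv2.imwrite('pics/'+dbg,o[:,:,::-1])
    cs=cv2.findContours((L==i).astype(np.uint8),0,1)[0];cs=max(cs,key=len)[:,0]
    P=np.array([ray(K,M,q,z)[:2] for q in cs])*1000
    (cx,cy),(w,hh),a=cv2.minAreaRect(P.astype(np.float32))
    a=a%180
    if 45<a<135: w,hh=hh,w;a-=90
    if a>90:a-=180
    return np.array([cx,cy])/1000,a,(round(w),round(hh)) # size along yaw, across
def above(p,z=.25):
    x=np.array([p[0],p[1]-.067,z]);ctrl.reach(x,R0) 
R0=np.array([[0,1.,0],[1,0,0],[0,0,-1]])
E
python3 - <<'E'
from h import *
print(np.round(ctrl.current_tcp_rot(),2))
R0[:]=np.round(ctrl.current_tcp_rot())
t=snap('top')
for n,col,z,p in [('bd','blue',.042,(.466,-.115)),('yd','yellow',.042,(.464,.005)),('rd','red',.042,(.477,.135)),('rb','red',.045,(.385,.31)),('bb','blue',.045,(.56,.335))]:
    above(p);w=save('wrist',n)
    for q in (w,t): print(n,*rectfit(*q,col,z,(*p,z),n+'m.png' if q is w else None))
print(ctrl.current_t())
I=[cv2.imread('pics/%s.png'%n) for n in('bdm','rdm','rbm','bbm')]
cv2.imwrite('pics/m2.png',np.vstack([np.hstack([i[20:320,80:480] for i in I[k:k+2]]) for k in(0,2)]))
E
```

```text
[[-0.  1. -0.]
 [ 1.  0. -0.]
 [-0. -0. -1.]]
bd [ 0.47230646 -0.11544833] 0.03755252808332443 (2, 2)Traceback (most recent call last):
  File "<stdin>", line 7, in <module>
  File "h.py", line 43, in rectfit
    uv=proj(K,M,near);i=1+min(range(n-1),key=lambda k:np.hypot(*(c[k+1]-uv))+(1e4 if st[k+1,4]<200 else 0))
                          ~~~^^^^^^^^^^^^^^^^^^^^^^^^^^^^^^^^^^^^^^^^^^^^^^^^^^^^^^^^^^^^^^^^^^^^^^^^^^^^^^
ValueError: min() iterable argument is empty
```

```bash
python3 - <<'E'
from h import *
f,K,M=load('bd');h=cv2.cvtColor(f,cv2.COLOR_RGB2HSV)
u,v=proj(K,M,(.466,-.115,.03)).astype(int);print(u,v,h[v-30:v+31:15,u-60:u+61:20].tolist())
f,K,M=load('r2');h=cv2.cvtColor(f,cv2.COLOR_RGB2HSV)
u,v=proj(K,M,(.56,.335,.045)).astype(int);print(u,v,h[v-30:v+31:10,u-45:u+46:15].tolist())
E
```

```text
280 121 [[[8, 23, 45], [15, 49, 31], [108, 195, 118], [109, 184, 118], [110, 182, 122], [109, 192, 117], [109, 189, 198]], [[15, 21, 49], [30, 21, 37], [109, 187, 120], [110, 176, 119], [109, 195, 114], [110, 192, 118], [109, 185, 192]], [[105, 11, 46], [0, 24, 42], [109, 186, 163], [110, 194, 117], [109, 186, 118], [109, 188, 122], [112, 132, 147]], [[30, 21, 37], [60, 7, 39], [109, 181, 207], [110, 193, 119], [108, 193, 119], [110, 183, 148], [129, 15, 119]], [[60, 6, 44], [135, 12, 43], [109, 185, 205], [109, 185, 204], [110, 185, 152], [110, 188, 115], [30, 14, 92]]]
349 154 [[[109, 125, 153], [110, 122, 151], [109, 185, 189], [110, 189, 131], [112, 127, 94], [110, 114, 87], [109, 115, 93]], [[109, 125, 151], [109, 126, 148], [109, 185, 134], [109, 197, 115], [109, 195, 94], [109, 204, 106], [110, 123, 87]], [[111, 119, 156], [110, 129, 87], [110, 181, 120], [108, 199, 114], [109, 179, 91], [109, 185, 116], [109, 122, 90]], [[110, 120, 87], [113, 60, 94], [108, 210, 114], [109, 185, 117], [110, 197, 115], [110, 192, 114], [109, 129, 89]], [[110, 130, 88], [109, 181, 202], [109, 185, 178], [110, 181, 117], [109, 188, 111], [109, 185, 117], [110, 132, 85]], [[110, 126, 85], [110, 138, 89], [110, 137, 151], [110, 169, 77], [110, 193, 173], [108, 133, 98], [108, 126, 87]], [[108, 122, 96], [109, 125, 86], [110, 126, 119], [109, 117, 155], [109, 192, 179], [109, 124, 132], [109, 122, 150]]]
```

Lid saturation ≈185 against ≈125 for the mat: threshold at 155.

```bash
sed -i 's/S>188/S>155/' h.py; cat > m.py <<'E'
from h import *
t=snap('top')
for n,col,z,p in [('bd','blue',.042,(.466,-.115)),('yd','yellow',.042,(.464,.005)),('rd','red',.042,(.477,.135)),('rb','red',.045,(.385,.31)),('bb','blue',.045,(.56,.335))]:
    above(p);w=save('wrist',n)
    for q in (w,t): print(n,*rectfit(*q,col,z,(*p,z),n+'m.png' if q is w else None))
print(ctrl.current_t())
I=[cv2.imread('pics/%s.png'%n) for n in('bdm','rdm','rbm','bbm')]
cv2.imwrite('pics/m2.png',np.vstack([np.hstack([i[20:320,80:480] for i in I[k:k+2]]) for k in(0,2)]))
E
python3 m.py
```

```text
bd [ 0.47829559 -0.11807008] -2.4759979248046875 (110, 96)
bd [ 0.47786136 -0.1116358 ] -2.75909423828125 (108, 83)
yd [0.47091351 0.01126635] -2.8449859619140625 (112, 98)
yd [0.47031812 0.01405662] -2.1332778930664062 (113, 99)
rd [0.48799527 0.13764792] 0.03143610060214996 (111, 96)
rd [0.48882599 0.13971518] 0.5991251468658447 (109, 99)
rb [0.41611304 0.38364859] 9.197246551513672 (148, 97)
rb [0.38800439 0.32266992] 12.111332893371582 (94, 89)
bb [0.56684546 0.33902954] -21.848419189453125 (95, 88)
bb [0.56827533 0.34605222] -21.428359985351562 (94, 90)
14.95
```

View pics/m2.png

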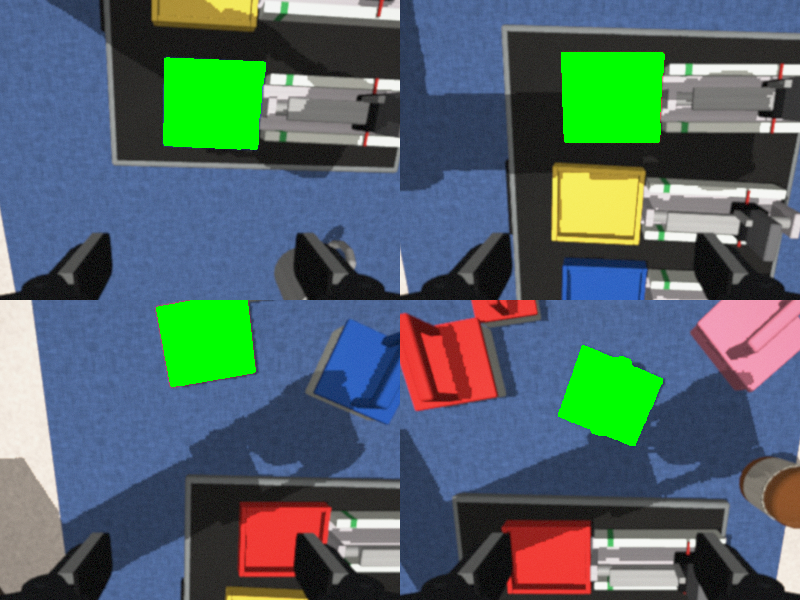

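```bash
sed -i 's/np.ones((7,7)/np.ones((3,3)/' h.py; python3 - <<'E'
from h import *
p=(.387,.37);above(p);w=save('wrist','rb2');t=save('top','t2')
for q,n in ((w,'rb2m.png'),(t,'t2m.png')): print(*rectfit(*q,'red',.045,(*p,.045),n))
print(ctrl.current_t())
a=cv2.imread('pics/rb2.png')[0:300,80:480];b=cv2.imread('pics/rb2m.png')[0:300,80:480];c=cv2.resize(cv2.imread('pics/t2.png')[180:300,100:260],(400,300),interpolation=2)
cv2.imwrite('pics/m3.png',np.vstack([np.hstack([a,b]),np.hstack([c,c*0])]))
E
```

```text
[0.41402057 0.403302  ] 9.367408752441406 (150, 142)
[0.4886528  0.13940846] 0.5991357564926147 (109, 99)
15.7917
```

View pics/m3.png

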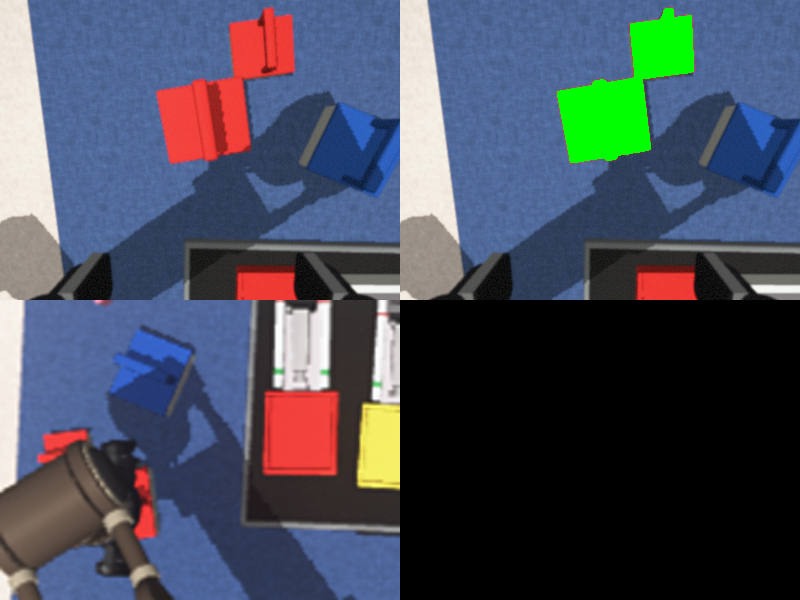

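```bash
python3 - <<'E'
from h import *
f,K,M=load('rb2')
C=[(237,91),(321,80),(330,150),(250,163)]
P=np.array([ray(K,M,c,.045)[:2] for c in C]);print(P,P.mean(0),[np.linalg.norm(P[i]-P[(i+1)%4]) for i in range(4)])
for a,b in((P[0],P[1]),(P[3],P[2])): print(np.degrees(np.arctan2(*(b-a)[::-1])))
B=np.array([ray(K,M,c,.101)[:2] for c in [(280,81),(290.5,159)]]);print(B.mean(0),np.linalg.norm(B[0]-B[1]),np.degrees(np.arctan2(*(B[0]-B[1])[::-1]))-90)
ctrl.move_linear(np.array(ctrl.current_ee_pos())+[-.0,-.09,.06]);w=save('wrist','rb3')
ctrl.reach([.45,-.1,.35],R0);t=save('top','t3')
print([(np.round(d['at'],3),round(d['confidence'],2)) for d in ctrl.boxes_of('box_red','top')])
cv2.imwrite('pics/m4.png',np.hstack([cv2.resize(w[0][0:150,180:380],(400,300),interpolation=2),cv2.resize(t[0][200:290,100:220],(400,300),interpolation=2)])[:,:,::-1])
E
```

```text
[[0.33930954 0.40257861]
 [0.42959139 0.41379285]
 [0.44236523 0.33983449]
 [0.35124979 0.32501785]] [0.39062899 0.37030595] [np.float64(0.09097566529353046), np.float64(0.07505338546936842), np.float64(0.09231227075861659), np.float64(0.07847446495035505)]
7.0806492182473395
9.23624299078507
[0.39101812 0.37101246] 0.07051711419796979 8.167257829637663
[(array([0.389, 0.367, 0.041]), 0.84), (array([0.713, 0.398, 0.048]), 0.81), (array([0.452, 0.445, 0.033]), 0.6)]
```

View pics/m4.png

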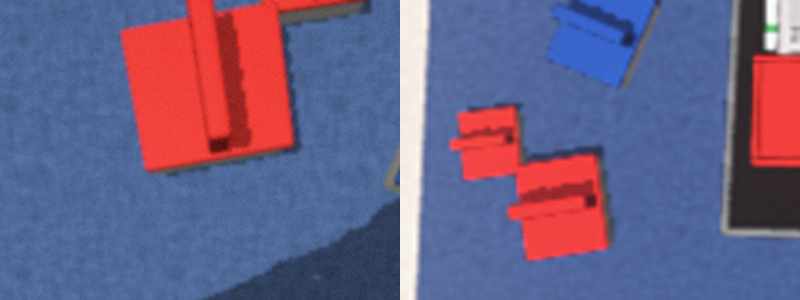

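```bash
cat >> h.py <<'E'
def pos(): return np.array(ctrl.current_ee_pos())
def pick(xy,yaw,zt=.074):
    up=[*xy,.25];R=bestR(up,yaw);ctrl.reach(up,R)
    ctrl.move_linear([*xy,zt+.04]);print('guard',ctrl.move_linear([*xy,zt],v=.06,guard=15),pos())
    ctrl.close(40);print('open',ctrl.current_opening(),ctrl.current_grip_force())
    ctrl.move_linear([*xy,.22],v=.1);print('held',ctrl.current_opening(),ctrl.current_grip_force(),ctrl.current_force())
E
python3 - <<'E'
from h import *
a,b=load('rb2'),load('rb3')
print(tri([(a[1],a[2],(290.5,158)),(b[1],b[2],(289,68.5))]))
pick((.391,.371),8.2)
print(ctrl.current_t())
R=bestR([.488,.138,.22],0.2);ctrl.reach([.488,.138,.22],R)
ctrl.move_linear([.488,.138,.15]);save('wrist','p1');save('scene','p1s')
cv2.imwrite('pics/m5.png',np.vstack([load('p1')[0][100:,:],cv2.resize(load('p1s')[0][110:260,230:430],(560,420),interpolation=2)[:280]])[:,:,::-1])
E
```

```text
(array([0.39597663, 0.33630554, 0.09431584]), np.float64(0.0003321170649111622))
guard False [0.3911412  0.37111592 0.07398296]
open 0.15408659431428276 45.04388093948364
held 0.1515194365058471 44.548571705818176 [ 0.35463439 -0.47079427 -3.11366865]
23.9417
```

View pics/m5.png

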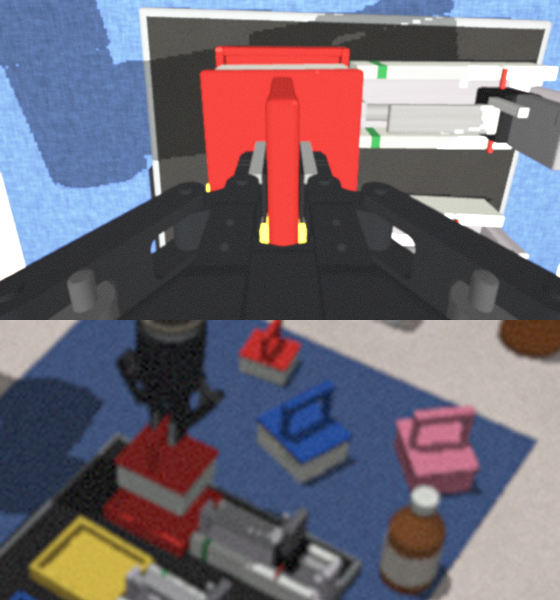

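```bash
python3 - <<'E'
from h import *
print(ctrl.current_force())
print(ctrl.move_linear([.488,.138,.096],v=.03,guard=6),pos(),ctrl.current_force())
E
```

```text
[ 0.61246118 -0.0930769  -2.66886322]
True [0.48750339 0.13796347 0.10195503] [-1.53068838  0.23060268  4.40587722]
```

```bash
cat >> h.py <<'E'
def blobs(fr,col,near,z,rad):
    f,K,M=fr
    h=cv2.cvtColor(f,cv2.COLOR_RGB2HSV).astype(int);H,S,V=h[...,0],h[...,1],h[...,2]
    m={'green':(abs(H-65)<20)&(S>120)&(V>50),'red':((H<8)|(H>172))&(S>120)&(V>50)}[col].astype(np.uint8)
    n,L,st,c=cv2.connectedComponentsWithStats(m)
    o=[(ray(K,M,c[i],z),c[i],st[i,4]) for i in range(1,n) if st[i,4]>=6]
    return [x for x in o if np.linalg.norm((x[0]-near)[:2])<rad and x[2]<400]
def marks(dock,tag):
    xy=np.array(dock)+[.12,0]
    for k,dy in enumerate((-.067,-.03)):
        ctrl.reach([xy[0],xy[1]+dy,.25],R0);save('wrist',tag+str(k))
    a,b=load(tag+'0'),load(tag+'1')
    for col,dx in(('green',.08),('red',.185)):
        A=sorted(blobs(a,col,[dock[0]+dx,dock[1],0],.045,.05),key=lambda x:x[1][1]);B=sorted(blobs(b,col,[dock[0]+dx,dock[1],0],.045,.05),key=lambda x:x[1][1])
        print(col,[(np.round(x[0],4),np.round(x[1],1),x[2]) for x in A],'|',[(np.round(x[0],4),x[2]) for x in B])
        if len(A)==len(B): print([np.round(tri([(a[1],a[2],p[1]),(b[1],b[2],q[1])])[0],4) for p,q in zip(A,B)])
E
python3 - <<'E'
from h import *
ctrl.open();ctrl.move_linear([.488,.138,.25])
marks((.488,.138),'mr')
marks((.4783,-.1181),'mb')
above((.488,.138));w=save('wrist','rseat');print(rectfit(*w,'red',.073,(.488,.138,.073)))
print(ctrl.current_t())
cv2.imwrite('pics/m6.png',np.hstack([load('mr0')[0][20:320,80:480],load('rseat')[0][20:320,80:480]])[:,:,::-1])
E
```

```text
green [(array([0.5676, 0.1686, 0.045 ]), array([245.8,  92. ]), np.int32(58)), (array([0.5671, 0.1067, 0.045 ]), array([247.2, 150.4]), np.int32(45))] | [(array([0.5673, 0.1684, 0.045 ]), np.int32(43)), (array([0.5673, 0.1068, 0.045 ]), np.int32(47))]
[array([0.5675, 0.1685, 0.0461]), array([0.5671, 0.1066, 0.0443])]
red [(array([0.6637, 0.1667, 0.045 ]), array([335.5,  93.8]), np.int32(36)), (array([0.6636, 0.108 , 0.045 ]), array([333. , 149.2]), np.int32(24))] | [(array([0.6637, 0.1628, 0.045 ]), np.int32(34)), (array([0.664 , 0.1019, 0.045 ]), np.int32(21))]
[array([0.6587, 0.1641, 0.0762]), array([0.6562, 0.112 , 0.0918])]
green [(array([ 0.5586, -0.0909,  0.045 ]), array([245.5,  96.7]), np.int32(59)), (array([ 0.5561, -0.1522,  0.045 ]), array([245., 154.]), np.int32(53))] | [(array([ 0.559 , -0.0907,  0.045 ]), np.int32(49)), (array([ 0.5559, -0.1521,  0.045 ]), np.int32(50))]
[array([ 0.5587, -0.0908,  0.044 ]), array([ 0.5559, -0.1523,  0.044 ])]
red [(array([ 0.6503, -0.0966,  0.045 ]), array([330.1, 102.4]), np.int32(39)), (array([ 0.6474, -0.157 ,  0.045 ]), array([325.3, 158.3]), np.int32(23))] | [(array([ 0.6503, -0.1013,  0.045 ]), np.int32(38)), (array([ 0.6476, -0.1608,  0.045 ]), np.int32(17))]
[array([ 0.6447, -0.0988,  0.0827]), array([ 0.6432, -0.1535,  0.0757])]
(array([0.48801608, 0.13912302]), -0.01418304443359375, (101, 90))
32.4167
```

View pics/m6.png

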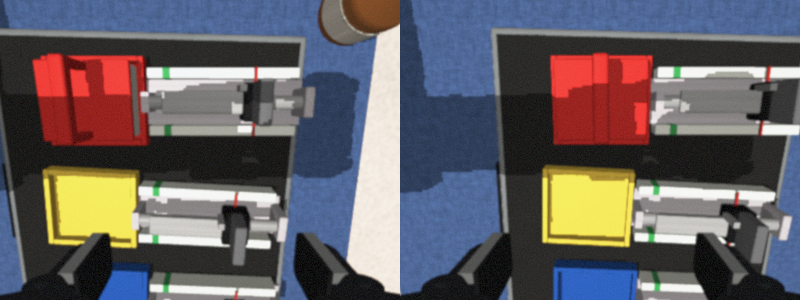

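```bash
cat >> h.py <<'E'
def slide(start,end,yaw,zt=.09):
    up=[*start,.2];R=bestR(up,yaw);ctrl.reach(up,R)
    print('dn',ctrl.move_linear([*start,zt],v=.08,guard=10),pos())
    ctrl.close(40);print('open',ctrl.current_opening(),ctrl.current_force())
    print('slide',ctrl.move_linear([*end,zt],v=.04,guard=25),pos(),ctrl.current_force())
    ctrl.sleep(.3);print(pos());ctrl.open();ctrl.move_linear([*end,.22])
E
python3 - <<'E'
from h import *
slide((.662,.1378),(.5673,.1377),0)
marks((.4876,.1377),'ms')
w=snap('wrist');print([(np.round(x[0],4),x[2]) for x in blobs(w,'red',[.567,.138,0],.05,.06)])
print(ctrl.current_t())
cv2.imwrite('pics/m7.png',load('ms0')[0][0:330,40:520][:,:,::-1])
E
```

```text
dn False [0.66262346 0.13789798 0.09083616]
open 0.1339044792649587 [-1.59951578 -0.17775383  1.47230349]
slide False [0.56738061 0.13792934 0.09007844] [2.45013553 4.34142363 1.24070293]
[0.56736475 0.13791966 0.09009026]
green [(array([0.5692, 0.1062, 0.045 ]), array([248.6, 150. ]), np.int32(7))] | []
red [] | []
[]
[(array([0.5667, 0.1652, 0.05  ]), np.int32(24)), (array([0.5663, 0.1029, 0.05  ]), np.int32(15))]
40.7833
```

View pics/m7.png

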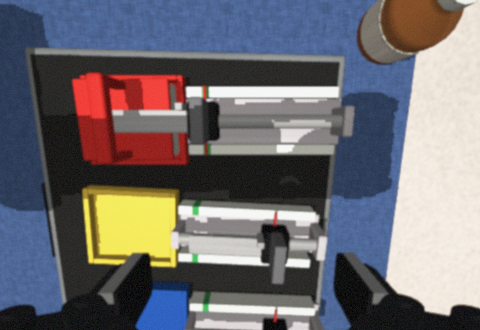

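```bash
cat >> h.py <<'E'
def pull(xy,yaw,zt=.102):
    up=[*xy,.22];R=bestR(up,yaw);ctrl.reach(up,R)
    print('dn',ctrl.move_linear([*xy,zt],v=.06,guard=10),pos())
    f0=np.array(ctrl.current_force());ctrl.close(70);print('grip',ctrl.current_opening(),f0,ctrl.current_force())
    z0=pos()[2]
    for dz in (.0015,.004,.006,.008,.0095,.011,.012):
        ctrl.move_linear([*xy,z0+dz],v=.01);ctrl.sleep(.15);f=ctrl.current_force()[2]-f0[2]
        print(dz,round(pos()[2]-z0,4),round(f,2))
        if f<-13.0: break
    ctrl.sleep(2.0);print('held',round(pos()[2]-z0,4),np.round(ctrl.current_force(),2),ctrl.current_opening())
    ctrl.move_linear([*xy,z0],v=.01);ctrl.sleep(.2);print('down',np.round(ctrl.current_force(),2))
    ctrl.open();ctrl.move_linear([*xy,.24])
E
python3 - <<'E'
from h import *
pull((.4878,.138),0)
print(ctrl.current_t());save('top','t4')
E
```

```text
dn False [0.48807981 0.13803783 0.10232826]
grip 0.1470078165243043 [0.25154265 0.41002308 0.31966987] [-1.48279573  0.66719249  0.53150679]
0.0015 0.0011 -2.62
0.004 0.0038 -5.74
0.006 0.0058 -7.37
0.008 0.0078 -9.17
0.0095 0.0093 -10.84
0.011 0.0108 -11.7
0.012 0.0119 -12.97
held 0.012 [ -0.43  -0.78 -12.9 ] 0.14693676597307495
down [-0.99 -0.02 -3.7 ]
52.7583
```

```bash
python3 - <<'E'
from h import *
t=load('t4');print('top',*rectfit(*t,'blue',.045,(.567,.339,.045)))
above((.567,.339));w=save('wrist','bb2');print(*rectfit(*w,'blue',.045,(.567,.339,.045),'bb2m.png'))
ctrl.reach([.567,.23,.30],R0);v=save('wrist','bb3');print(*rectfit(*v,'blue',.045,(.567,.339,.045)))
cv2.imwrite('pics/m8.png',np.hstack([cv2.resize(w[0][50:200,180:380],(400,300),interpolation=2),cv2.resize(v[0][0:150,180:380],(400,300),interpolation=2)])[:,:,::-1])
E
```

```text
top [0.56819434 0.34618274] -20.4661865234375 (95, 90)
[0.56637946 0.33794513] -22.040016174316406 (95, 88)
[0.56817889 0.34225793] -21.8365478515625 (95, 89)
```

View pics/m8.png

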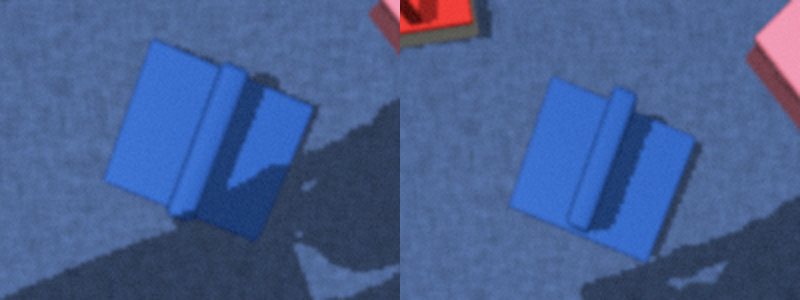

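```bash
python3 - <<'E'
from h import *
a,b=load('bb2'),load('bb3')
X,e=tri([(a[1],a[2],(283.5,119.5)),(b[1],b[2],(280.5,79))]);print(X,e,ray(a[1],a[2],(283.5,119.5),.101))
assert abs(X[2]-.1)<.015
pick(ray(a[1],a[2],(283.5,119.5),.101)[:2],-21.9)
D=np.array([.4777,-.118])
q=pos();ctrl.move_linear([.45,.2,.26]);R=bestR([*D,.26],-2.6);ctrl.reach([*D,.26],R)
ctrl.move_linear([*D,.15]);save('wrist','p2');print(ctrl.current_t(),ctrl.current_force())
cv2.imwrite('pics/m9.png',load('p2')[0][80:,:][:,:,::-1])
E
```

```text
[0.56682393 0.34051301 0.08879699] 5.656494787692736e-05 [0.56686582 0.34045014 0.101     ]
guard False [0.56704591 0.34057851 0.07402153]
open 0.1590747954585191 41.08819305896759
held 0.15856015473468701 40.58315455913544 [ 0.5035248   0.0444134  -2.38395506]
62.2083 [ 0.13554981  0.87305657 -2.89348512]
```

View pics/m9.png

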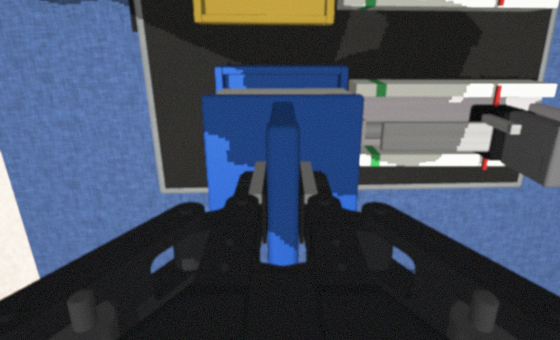

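```bash
python3 - <<'E'
from h import *
D=[.4777,-.118]
print(ctrl.move_linear([*D,.096],v=.03,guard=6),pos(),ctrl.current_force())
if pos()[2]<.105:
    ctrl.open();ctrl.move_linear([*D,.25])
    t=np.radians(-2.6);u=np.array([np.cos(t),np.sin(t)]);m=np.array([.5573,-.1216])
    slide(m+u*.094,m,-2.6)
    ctrl.reach([m[0],m[1]-.067,.25],R0);w=save('wrist','mbs');print([(np.round(x[0],4),x[2]) for x in blobs(w,'red',[*m,0],.05,.06)])
    above(D);w2=save('wrist','bseat');print(ctrl.current_t())
    cv2.imwrite('pics/m10.png',np.hstack([w[0][0:300,80:480],w2[0][0:300,80:480]])[:,:,::-1])
E
```

```text
True [ 0.47749488 -0.11793522  0.10215023] [-1.28577563  0.80235829  4.84373779]
dn False [ 0.65183057 -0.1260096   0.09083347]
open 0.13259816506112604 [-2.60929257  0.15434075  1.85888578]
slide False [ 0.55732901 -0.12157378  0.09003849] [ 1.37323891  1.17188843 -0.22725535]
[ 0.5573267  -0.12157878  0.09005358]
[(array([ 0.5591, -0.09  ,  0.05  ]), np.int32(19)), (array([ 0.5564, -0.1524,  0.05  ]), np.int32(11))]
73.8333
```

View pics/m10.png

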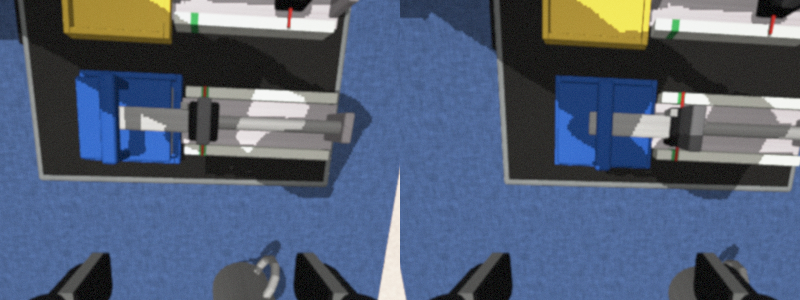

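Blue is seated, its tongue runs through the handle and its pointers are on the green marks (crop 203,93 and 203,150). Next is the pull, then a final check.

```bash
python3 - <<'E'
from h import *
pull((.4777,-.118),-2.6)
ctrl.reach([.40,-.35,.35],R0);t=save('top','t5');s=save('scene','s5')
for n,xy in(('red',(.487,.138)),('blue',(.477,-.118))): print(n,rectfit(*t,n,.073,(*xy,.073)))
for o in ('box_yellow','box_red','beaker','bottle','tipbox'):print(o,[(np.round(d['at'],3),round(d['confidence'],2)) for d in ctrl.boxes_of(o,'top')[:3]])
for m in((.5673,.1376),(.5573,-.1216)):
  print('ptr',[(np.round(x[0],3),x[2]) for x in blobs(t,'red',[*m,0],.05,.05)])
print(ctrl.current_t())
cv2.imwrite('pics/m11.png',np.hstack([cv2.resize(t[0][150:285,190:330],(400,386),interpolation=2),cv2.resize(s[0][140:290,190:346],(400,386),interpolation=2)])[:,:,::-1])
E
```

```text
dn False [ 0.47798838 -0.1180828   0.10232335]
grip 0.1528698141783671 [ 0.27534815 -0.62929358 -0.44768879] [-1.27008342 -0.90237932  1.89486185]
0.0015 0.0012 -0.95
0.004 0.0038 -4.19
0.006 0.0058 -5.45
0.008 0.0078 -6.53
0.0095 0.0093 -8.5
0.011 0.0109 -10.98
0.012 0.0119 -11.45
held 0.012 [  0.99   0.58 -11.56] 0.14787936592704043
down [ 0.96 -0.45 -2.13]
red (array([0.48703574, 0.13659232]), 0.5991307497024536, (107, 97))
blue (array([ 0.47647971, -0.11345026]), -2.011566162109375, (105, 93))
box_yellow []
box_red [(array([0.449, 0.443, 0.032]), 0.81), (array([0.714, 0.401, 0.047]), 0.78), (array([0.481, 0.137, 0.07 ]), 0.58)]
beaker [(array([ 0.618, -0.353,  0.031]), 0.96), (array([0.606, 0.133, 0.052]), 0.32)]
bottle [(array([0.752, 0.229, 0.097]), 0.58)]
tipbox [(array([ 0.522, -0.48 ,  0.063]), 0.88), (array([ 0.594, -0.12 ,  0.05 ]), 0.65)]
ptr []
ptr []
87.0083
```

View pics/m11.png

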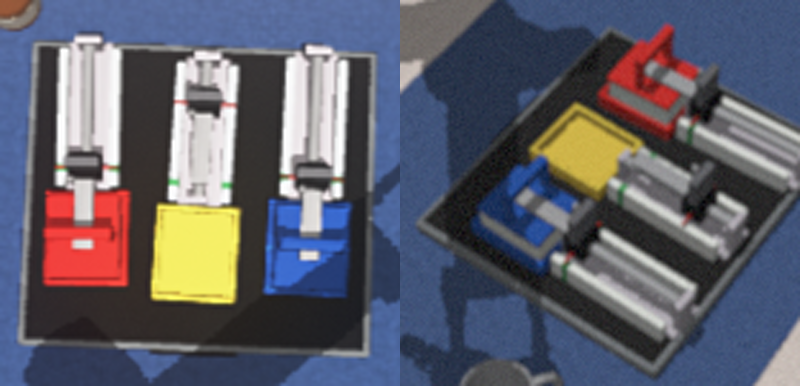

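```bash
python3 -c "
from bench import ctrl
print(ctrl.hand_in())"
```

```text
the job is handed in; nothing more can be done
None
```

I handed the job in at about 87 s, but no verdict came back: the red and blue boxes are seated in their docks and locked with the collars on the green marks, each held about 2 s on its tongue in order (by tool force less box weight, red about 10 N, blue about 8.5–9 N), the yellow box was not on the bench so its dock was left open, and the beaker, bottle and tip box were not touched.

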